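# Empty the scoop into the parts case and fold its lid stay shut

### The arm

A 6-joint arm with a two-finger parallel gripper is mounted at the origin on the work surface; the furniture and walls round the work are solid. World frame = base frame: x ahead of the robot, y to its left, z up, the work surface at z = 0. Lengths are in m, angles in rad, forces in N, time in s.
With the tool pointing down it reaches from about 0.375 to 0.925 m from the base axis. Payload 5.7 kg.
Tool frame: the origin (TCP) lies on the centre line of the jaws, within the pads' length; the fingertips stand 11 mm ahead of it and the grasp point (between the pads) lies 8 mm behind it; z points along the fingers, y is the line along which they close (so a half turn about z gives the same grasp; the last joint's range is limited). The gripper opens to 88 mm and grips with 3 to 60 N. Pads are 20 mm wide; open, the fingers measure 115 mm over their backs; the gripper's body (75 mm by 178 mm) begins 61 mm behind the grasp point.
Start: joints at [1.122, 0.359, 1.51, -0, 1.272, -0.115], TCP at [0.197, 0.567, 0.234] pointing down, gripper open.
Joint ranges: [-2.97, 2.97], [-1.01, 2.36], [0.21, 2.38], [-0.96, 4.11], [0.2, 2.71], [-2.98, 2.98]. Speed limits (rad/s): [2.39, 2.39, 3.14, 3.14, 3.14, 3.14].

### API

Orientations are given as a unit quaternion [x, y, z, w].
In Python, from bench import arm, vision gives the robot as it stands.
- The arm moves only by the tool arm_command, never from a script. Its argument "deltas" is a list of rows, each an object of numbers: "dx", "dy", "dz": the shift along the world's x, y, z in m; "twist": the turn about the world's z in degrees. In form: [{"dx": .., "dy": .., "dz": .., "twist": ..}, ...]. A call has exactly 8 rows; each row is the pose to reach, as a shift and turn from the pose commanded when the call began; what a row does not reach only later rows make up. A row lasts 1/8 s, in which the tool goes at most 62.5 mm and 10.7 degrees, less where a joint would pass 70% of its speed; a pose out of reach is approached as far as the arm can. A call with a gripper value outside its range is refused whole. "claw" is the finger opening in m, from 0 to 0.0878, set as the call begins (left out, the last holds). The fingers move at their own pace and stop on an object; "newtons" is the grip in N (left out, the last holds). Time passes only in rows, so rows that repeat a pose let the fingers close, or fill a call up. It gives the time, the measured TCP pose, the force, the opening and the grip force at its end, in the units of the state.
- arm.get_state(): the state, without advancing time (a new reading comes with each control period).
- vision.snapshot(name): name is "scene" or "side" or "wrist"; returns a dict with "frame" (400x640x3 uint8, red, green, blue), "depth" (400x640 float32, m along the optical axis (not along the pixel's ray), 0 where there is no reading), "fx", "fy", "cx", "cy" (pixels), "rvec" (rotation vector, rad) and "tvec" (3), from world to camera coordinates, as OpenCV has them; the wrist camera has in their place "T_tool_cam" (4x4, takes a point from camera to tool coordinates, whose origin is the TCP and whose axes are the flange's). Camera axes: x right, y down, z forward; pixel columns grow to the right and rows downward; lengths in m; the calibration is good to about 2 mm. A picture is of the moment at which its call begins: read the wrist's pose just before it.
- arm.close_job(): hands the job in; it is judged then, once.
The state is a dict: "time_s": time; "q": joint angles; "qd": joint speeds; "effort": joint torques, N m; "tcp_pos": TCP position; "tcp_rot": TCP orientation; "contact_force": force on the tool from outside, world axes, zero at the start; "wrist_torque": the same for the moment, N m; "grip_width": finger opening in m; "grip_force": force on a finger pad.
Only numpy, scipy, OpenCV 4.12 (cv2) and the standard library are available. Lean on these libraries where they do the work, as an engineer would, in place of code of your own. Each camera call takes 0.05 s, during which the arm holds its last target. There are 200 camera calls.

### The job

Tip the three spacers out of the scoop into the open case and stand the scoop upright on the bench again. Then break the case's folding lid stay by pushing its knee down and back through the straight (do not force the lid against the locked stay) and lower the lid gently until it is fully shut, without letting it slam.

Things in the scene. Friction and masses are not known exactly. Their poses are not given: they have to be found in the camera images.
- case: Grey open-topped metal case fixed on the bench, 180 (x) x 220 (y) x 100 mm high, walls 5 mm, inner floor 8 mm up. Origin under its centre at bench height; -x is its front (roughly toward the robot), +x its back, z up. The lid's hinge line runs along y at x = +90, z = 100 mm. The folding stay is outside the -y wall.
- lid (a joint): Hinge of the lid, rad: 0 = standing open (83 degrees above horizontal, leaning slightly to the front), 1.45 = shut, flat on the rim; grows as it closes. A friction hinge (0.3 N m): the lid stays where it is left, and cannot be lowered while the stay is locked.
- lid_edge (a point): Middle of the lid's free edge, on its outer face (the top when shut), 178 mm from the hinge line. Panel 184 x 220 x 8 mm, 0.22 kg; a dark pull tab 60 mm wide projects 15 mm past the edge. Axes as the case's when shut (x toward the hinge, z out of the outer face). Shut, the outer face is 108 mm above the bench.
- knee (a joint): Knee of the two-bar steel stay, rad: 0 = locked, 0.1 rad past straight against its stop; grows as the knee is broken (straight at 0.1, over 2 with the lid shut). It stays where it is left; a push of up to about 10 N on the knob moves it.
- knee_knob (a point): Centre of the dark round knob on the stay's knee, 18 mm thick, 20 mm long along the case's y, standing out sideways with its centre 21 mm outside the -y wall. Use its position only. Locked it is 139 mm up. The knee breaks down and back (case +x, -z), swinging about the lower pivot and carrying the lid down: moved 50 mm it lowers the lid about 0.4 rad. Lid shut, it hangs about 25 mm up.
- stay_pivot (a point): Lower pivot of the stay on the case's -y wall (case x = -50, z = 92 mm). From here each steel bar is 80 mm long, first to the knee, then on to the lid's side edge, 80 mm from the hinge line. Axes as the case's.
- scoop_center (a point): Centre, half-way up, of the black plastic scoop: 56 mm wide (y), 92 long (x), 45 high, walls 3 mm, 0.09 kg, underside 22.5 mm below. Back wall at x = +31 mm from here, flat floor to x = -22 mm, then an open spout sloping up 33 degrees to its lip at x = -61, z = +4 mm. Its upright side walls can be gripped across y from above. z is up. Tipped spout down 80 to 100 degrees it empties.
- spacer_1_mid (a point): Middle of a pale yellow hexagonal spacer, 10 mm across, 22 mm long (along its z), 14 g; one of three standing in the scoop.
- spacer_2_mid (a point): The second spacer, the same.
- spacer_3_mid (a point): The third spacer, the same.
There are look-alikes about, which are no part of the job. Of the things that look like the part that bears scoop_center, the largest one is meant.

How it is judged:
On the way, in this order (a step that is already met when the one before it is completed fails the run):
1. the three spacers lie in the open case and the scoop stands upright on the bench again (x of spacer_1_mid in the frame of case between -0.086 and 0.086 m and y of spacer_1_mid in the frame of case between -0.106 and 0.106 m and height (world z) of each of spacer_1_mid, spacer_2_mid, spacer_3_mid below 0.06 m and x of spacer_2_mid in the frame of case between -0.086 and 0.086 m and y of spacer_2_mid in the frame of case between -0.106 and 0.106 m and x of spacer_3_mid in the frame of case between -0.086 and 0.086 m and y of spacer_3_mid in the frame of case between -0.106 and 0.106 m and angle between scoop_center's own z axis and vertical below 0.1 rad and height (world z) of scoop_center between 0.015 and 0.03 m and horizontal distance between scoop_center and case above 0.11 m and value of joint lid below 0.15 rad and value of joint knee below 0.3 rad), for 0.2 s.
2. the stay is broken at its knee with the lid still up (value of joint knee above 0.4 rad and value of joint lid below 1.1 rad), for 0.05 s.
At the end, for the whole second after the job is handed in: All three spacers lie inside the case, the scoop stands upright (within 0.1 rad) on the bench outside the case, and the lid is fully shut (within 0.04 rad of flat) with its stay folded (x of spacer_1_mid in the frame of case between -0.086 and 0.086 m and y of spacer_1_mid in the frame of case between -0.106 and 0.106 m and height (world z) of each of spacer_1_mid, spacer_2_mid, spacer_3_mid below 0.06 m and x of spacer_2_mid in the frame of case between -0.086 and 0.086 m and y of spacer_2_mid in the frame of case between -0.106 and 0.106 m and x of spacer_3_mid in the frame of case between -0.086 and 0.086 m and y of spacer_3_mid in the frame of case between -0.106 and 0.106 m and angle between scoop_center's own z axis and vertical below 0.1 rad and height (world z) of scoop_center between 0.015 and 0.03 m and horizontal distance between scoop_center and case above 0.11 m and value of joint lid above 1.41 rad and value of joint knee above 1.8 rad); the robot touches nothing.
It fails at once if the lid slams (it closes faster than 2.5 rad/s) (velocity of joint lid above 2.5 rad/s).
It fails at once if the case, lid or stay is pressed with more than 30 N while the stay is still locked (value of joint knee below 0.08 rad and (contact force between case and the arm above 30 N or contact force between case and the fingers above 30 N)).
It also fails if it takes over 67 s, if anything falls off the work surface, if the arm or the gripper's body presses on something with over 40 N, if the wrist force passes 120 N, or if a joint passes its speed limit or range.

## Working session

There is one attempt and no reset: what is moved stays moved. The work goes in short steps, Python scripts to look and compute and a tool call to move; the robot and the scene stay as the last step left them, time stands still between calls to the robot, and variables do not carry over. Pictures are saved under pics/ and viewed, at most 10 in all, crops included, and the job is handed in when it is done.

Besides the shell and the picture viewer there is one more tool, called after ">>>" as name(argument=value, ...) on one line, values as JSON. arm_command: Moves the arm, as the interface text tells. Its arguments: {"type":"object","properties":{"deltas":{"type":"array","items":{"type":"object","properties":{"dx":{"type":"number"},"dy":{"type":"number"},"dz":{"type":"number"},"twist":{"type":"number"}}}},"claw":{"type":"number"},"newtons":{"type":"number"}},"required":["deltas"]}

```bash
mkdir -p pics; cat > h.py <<'E'
import numpy as np, cv2
from bench import arm, vision
from scipy.spatial.transform import Rotation as R
def snap(n):
    s=arm.get_state(); v=vision.snapshot(n)
    if n=="wrist":
        T=np.eye(4);T[:3,:3]=R.from_quat(s["tcp_rot"]).as_matrix();T[:3,3]=s["tcp_pos"]
        v["T"]=T@np.array(v["T_tool_cam"])
    else:
        W=np.eye(4);W[:3,:3]=cv2.Rodrigues(np.array(v["rvec"],float))[0];W[:3,3]=np.ravel(v["tvec"]);v["T"]=np.linalg.inv(W)
    return v
def cloud(v):
    d=v["depth"];vv,uu=np.mgrid[:d.shape[0],:d.shape[1]]
    p=np.stack([(uu-v["cx"])/v["fx"]*d,(vv-v["cy"])/v["fy"]*d,d],-1)@v["T"][:3,:3].T+v["T"][:3,3]
    p[d<=0]=np.nan
    return p
def save(n,im): cv2.imwrite("pics/"+n,im[...,::-1])
E
python3 - <<'E'
from h import *
import pickle
a=snap("scene");b=snap("side")
pickle.dump((a,b),open("ab.pkl","wb"))
save("a.png",a["frame"]);save("b.png",b["frame"]);print(arm.get_state())
for v in(a,b):print(v["T"].round(3),v["fx"])
E
```

```text
{'time_s': 0.1, 'q': array([ 1.12187552e+00,  3.59409678e-01,  1.51130514e+00, -1.79516518e-05,
        1.27254267e+00, -1.15105329e-01]), 'qd': array([-0.00192311, -0.00223059, -0.0016723 , -0.00018184,  0.00063671,
       -0.00321267]), 'effort': array([ 1.76182290e-03, -5.16357815e+01, -2.71408725e+01,  6.80057332e-02,
        2.76426732e-02, -4.79900109e-05]), 'tcp_pos': array([0.19633942, 0.56631944, 0.23291479]), 'tcp_rot': array([ 1.66131195e-01,  9.86103308e-01, -8.01921065e-04, -2.23414573e-04]), 'contact_force': array([-0.46665153,  0.18230817, -0.74182474]), 'wrist_torque': array([-0.00408647, -0.04889418,  0.03372522]), 'grip_force': 0.0, 'grip_width': 0.0874424317673741}
[[ 0.691 -0.494  0.528  0.079]
 [-0.723 -0.478  0.499 -0.384]
 [ 0.006 -0.727 -0.687  0.766]
 [ 0.     0.     0.     1.   ]] 389.9695898890888
[[-0.991 -0.081  0.108  0.398]
 [-0.134  0.668 -0.732  0.703]
 [-0.013 -0.74  -0.673  0.797]
 [ 0.     0.     0.     1.   ]] 378.8476120556086
```

View pics/a.png

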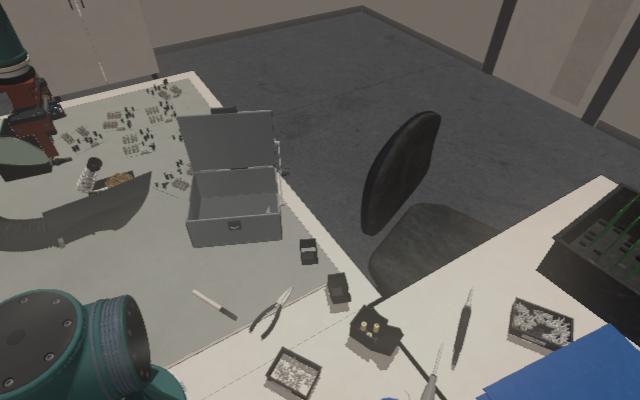

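View pics/b.png

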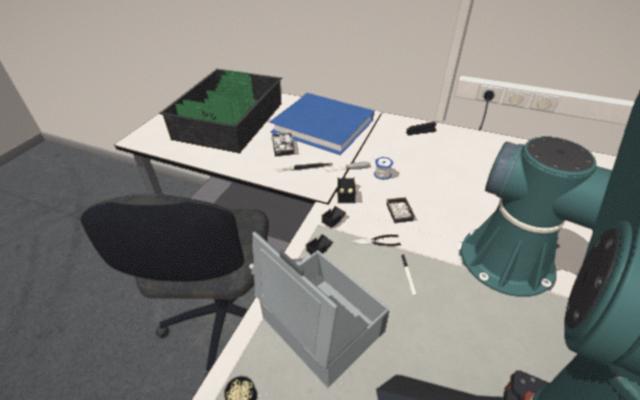

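The scene view shows the case at (235,200), with the stay on its right side at (280,155). Scoop candidates: (308,250) small, (338,288) small, and (375,330), the largest, with yellow spacers in it. I choose the last one. The parts trays at (295,372) and (541,323) are not scoops.

```bash
python3 - <<'E'
from h import *
import pickle
a,b=pickle.load(open("ab.pkl","rb"))
f=a["frame"]
c1=cv2.resize(f[290:370,335:425],(585,520),interpolation=3)
c2=cv2.resize(f[95:260,170:310],None,fx=520/165,fy=520/165,interpolation=3)
im=np.hstack([c1[:, :400],c2[:,:400]]); im=np.hstack([cv2.resize(f[290:370,335:435],(360,288)),cv2.resize(c2,(336,396))[:288]]) if 0 else None
A=cv2.resize(f[290:370,340:420],(400,400),interpolation=2);B=cv2.resize(f[95:255,165:310],(362,400),interpolation=2)
save("c.png",np.hstack([A,B]))
p=cloud(a)
hsv=cv2.cvtColor(f,cv2.COLOR_RGB2HSV)
# scoop
sub=np.zeros(f.shape[:2],bool);sub[300:362,345:405]=1
q=p[sub&(f.max(2)<80)&(p[...,2]>0.03)]
print("scoop hi",len(q),q.min(0).round(3),q.max(0).round(3))
(cx,cy),wh,ang=cv2.minAreaRect((q[q[:,2]>.036][:,:2]*1000).astype(np.float32));print("rim rect",cx,cy,wh,ang)
y=sub&(hsv[...,1]>70)&(f[...,0]>120)
n,l,st,ce=cv2.connectedComponentsWithStats(y.astype(np.uint8))
for i in range(1,n):print(st[i],np.nanmedian(p[l==i],0).round(3))
# case: grey rim points
sub=np.zeros(f.shape[:2],bool);sub[95:255,165:310]=1
for z0,z1 in((.09,.106),):
    q=p[sub&(p[...,2]>z0)&(p[...,2]<z1)]
    print("rim",len(q),cv2.minAreaRect((q[:,:2]*1000).astype(np.float32)))
for u,v in[(188,218),(283,212),(190,170),(279,165),(178,113),(271,111),(284,145),(280,150),(281,172)]:print((u,v),p[v,u].round(3))
E
```

```text
scoop hi 384 [ 0.412 -0.262  0.03 ] [ 0.475 -0.165  0.049]
rim rect 444.5143737792969 -211.4012451171875 (58.18163299560547, 87.99694061279297) 6.33865213394165
[376 323   3   2   5] [ 0.46  -0.204  0.025]
[361 326   5   5  18] [ 0.438 -0.187  0.014]
[374 326   4   6  17] [ 0.453 -0.207  0.014]
[369 334   1   1   1] [ 0.433 -0.206  0.022]
rim 1080 ((464.3907470703125, 248.4483184814453), (188.21466064453125, 231.8845977783203), 51.402530670166016)
(188, 218) [0.33  0.257 0.099]
(283, 212) [0.558 0.184 0.002]
(190, 170) [0.476 0.503 0.015]
(279, 165) [ 1.285  1.053 -0.747]
(178, 113) [0.634 0.826 0.003]
(271, 111) [0.587 0.236 0.282]
(284, 145) [ 1.449  1.184 -0.749]
(280, 150) [ 1.397  1.167 -0.753]
(281, 172) [0.561 0.184 0.142]
```

View pics/c.png

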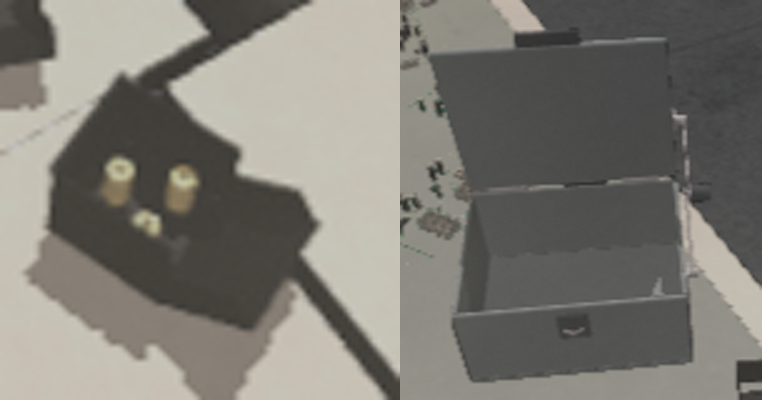

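The crop confirms the scoop: three spacers, back wall up-left, spout toward lower right. The case view shows the knob near (283,172) on the right side.

```bash
cat >> h.py <<'E'
def ray(v,u,w,z):
    d=v["T"][:3,:3]@np.array([(u-v["cx"])/v["fx"],(w-v["cy"])/v["fy"],1]);o=v["T"][:3,3]
    return o+d*(z-o[2])/d[2]
E
python3 - <<'E'
from h import *
import pickle
a,b=pickle.load(open("ab.pkl","rb"))
P=[ray(a,u,w,.1)[:2] for u,w in[(187,221.5),(280.3,213.8),(274,167),(193,172)]]
print(np.round(P,4))
fl,fr=P[0],P[1];d=fl-fr;print("front",np.linalg.norm(d),np.degrees(np.arctan2(d[1],d[0]))-90)
for v in(a,b):
    p=cloud(v);q=p[(p[...,2]>.095)&(p[...,2]<.105)&(p[...,0]>.2)&(p[...,0]<.7)&(p[...,1]>.05)&(p[...,1]<.5)][:,:2]
    r=cv2.minAreaRect((q*1000).astype(np.float32));print(len(q),r)
    th=np.radians(51.4);X=np.array([np.cos(th),np.sin(th)]);Y=np.array([-X[1],X[0]]);
    c=np.array([.464,.248]);l=(q-c)@np.c_[X,Y]
    print(np.percentile(l,[0,1,5,50,95,99,100],0).round(3).T)
# knob dark points near
p=cloud(a);f=a["frame"]
for u,w in[(283,172),(284,171),(282,173),(286,172)]:print(f[w,u],p[w,u].round(3))
E
```

```text
[[0.3217 0.2481]
 [0.4881 0.1113]
 [0.5945 0.2515]
 [0.4318 0.3894]]
front 0.21540398485111922 50.583144308572685
916 ((392.47039794921875, 309.25360107421875), (186.47657775878906, 421.59051513671875), 50.629268646240234)
[[-0.092 -0.091 -0.089 -0.014  0.091  0.094  0.095]
 [-0.116 -0.108 -0.104  0.046  0.277  0.3    0.306]]
610 ((411.1731872558594, 295.6123962402344), (188.03225708007812, 372.3691101074219), 51.02693176269531)
[[-0.09  -0.09  -0.089 -0.052  0.097  0.098  0.098]
 [-0.115 -0.109 -0.103  0.077  0.117  0.212  0.257]]
[64 64 64] [0.562 0.178 0.145]
[74 73 75] [0.567 0.179 0.145]
[59 58 57] [0.56  0.179 0.142]
[65 65 64] [0.569 0.175 0.143]
```

>>> arm_command(deltas=[{"dx": 0.03, "dy": -0.05, "dz": 0.01, "twist": -8}, {"dx": 0.06, "dy": -0.1, "dz": 0.02, "twist": -17}, {"dx": 0.09, "dy": -0.16, "dz": 0.03, "twist": -26}, {"dx": 0.12, "dy": -0.22, "dz": 0.05, "twist": -36}, {"dx": 0.14, "dy": -0.27, "dz": 0.06, "twist": -46}, {"dx": 0.17, "dy": -0.32, "dz": 0.06, "twist": -56}, {"dx": 0.19, "dy": -0.37, "dz": 0.06, "twist": -64.6}, {"dx": 0.21, "dy": -0.43, "dz": 0.06, "twist": -64.6}], claw=0.0878)

```text
time_s: 1.1
tcp_pos: [0.4068, 0.136, 0.2936]
tcp_rot: [0.668, 0.744, 0.0, 0.0]
contact_force: [0.0, -0.4, 0.1]
grip_width: 0.0879
grip_force: 0.0
```

>>> arm_command(deltas=[{"dx": 0.005, "dy": -0.05}, {"dx": 0.01, "dy": -0.1}, {"dx": 0.015, "dy": -0.15}, {"dx": 0.02, "dy": -0.2}, {"dx": 0.03, "dy": -0.25, "dz": -0.02}, {"dx": 0.035, "dy": -0.3, "dz": -0.03}, {"dx": 0.038, "dy": -0.33, "dz": -0.04}, {"dx": 0.038, "dy": -0.335, "dz": -0.04}])

```text
schema error: expected keys dx, dy, dz, twist
```

```bash
python3 - <<'E'
from h import *
v=snap("wrist");save("d.png",v["frame"]);print(v["T"].round(3),arm.get_state()["tcp_pos"])
import pickle;pickle.dump(v,open("d.pkl","wb"))
p=cloud(v)
m=(p[...,2]>.04)&(p[...,2]<.052)&(np.hypot(p[...,0]-.444,p[...,1]+.205)<.08)
q=p[m];print(len(q),cv2.minAreaRect((q[:,:2]*1000).astype(np.float32)),q.min(0),q.max(0))
m=(p[...,2]>.008)&(p[...,2]<.052)&(np.hypot(p[...,0]-.444,p[...,1]+.22)<.08)
q=p[m];print(len(q),cv2.minAreaRect((q[:,:2]*1000).astype(np.float32)),q.min(0),q.max(0))
E
```

```text
[[ 0.994  0.104  0.028  0.4  ]
 [ 0.107 -0.962 -0.252  0.204]
 [ 0.001  0.253 -0.967  0.445]
 [ 0.     0.     0.     1.   ]] [0.40909388 0.1289071  0.29357328]Traceback (most recent call last):
  File "<stdin>", line 6, in <module>
    return umr_minimum(a, axis, None, out, keepdims, initial, where)
ValueError: zero-size array to reduction operation minimum which has no identity
```

View pics/d.png

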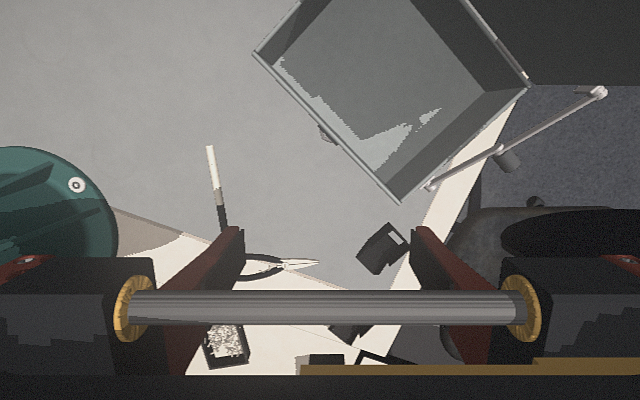

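The wrist view shows the case rim corners at (400,202), (528,85), (255,52), and the knob at (508,160) between the bars.

>>> arm_command(deltas=[{"dx": 0.005, "dy": -0.05, "dz": 0, "twist": 0}, {"dx": 0.01, "dy": -0.1, "dz": 0, "twist": 0}, {"dx": 0.015, "dy": -0.15, "dz": 0, "twist": 0}, {"dx": 0.02, "dy": -0.2, "dz": 0, "twist": 0}, {"dx": 0.03, "dy": -0.25, "dz": -0.02, "twist": 0}, {"dx": 0.035, "dy": -0.3, "dz": -0.03, "twist": 0}, {"dx": 0.038, "dy": -0.33, "dz": -0.04, "twist": 0}, {"dx": 0.038, "dy": -0.335, "dz": -0.04, "twist": 0}])

```text
time_s: 2.15
tcp_pos: [0.4439, -0.1986, 0.2526]
tcp_rot: [0.668, 0.744, -0.0, -0.001]
contact_force: [0.2, 1.3, 0.2]
grip_width: 0.0874
grip_force: 0.0
```

```bash
python3 - <<'E'
from h import *
import pickle
w=pickle.load(open("d.pkl","rb"))
for u,y,z in[(400,202,.1),(528,85,.1),(253,52,.1),(508,160,.139),(430,187,.092)]:print((u,y),ray(w,u,y,z).round(4))
v=snap("wrist");save("e.png",v["frame"]);print(arm.get_state()["tcp_pos"])
pickle.dump(v,open("e.pkl","wb"))
p=cloud(v)
for lo,hi,mx in((.038,.052,-.15),(.010,.052,-.15)):
    m=(p[...,2]>lo)&(p[...,2]<hi)&(np.hypot(p[...,0]-.444,p[...,1]+.215)<.075)
    q=p[m];print(len(q),cv2.minAreaRect((q[:,:2]*1000).astype(np.float32)) if len(q) else 0)
E
```

```text
(400, 202) [0.4902 0.1182 0.1   ]
(528, 85) [0.5978 0.2521 0.1   ]
(253, 52) [0.3224 0.2531 0.1   ]
(508, 160) [0.5743 0.1793 0.139 ]
(430, 187) [0.5225 0.1368 0.092 ]
[ 0.4439984  -0.19801436  0.25301843]
585 ((443.8208312988281, -209.98779296875), (55.83788299560547, 87.30535888671875), 6.042250633239746)
2285 ((444.5501403808594, -214.29946899414062), (55.902103424072266, 96.14523315429688), 6.421855449676514)
```

View pics/e.png

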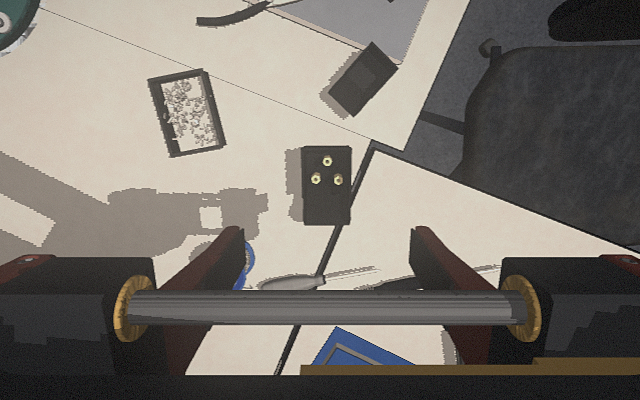

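>>> arm_command(deltas=[{"dx": 0, "dy": 0, "dz": -0.04, "twist": 0}, {"dx": 0, "dy": 0, "dz": -0.08, "twist": 0}, {"dx": 0, "dy": 0, "dz": -0.12, "twist": 0}, {"dx": 0, "dy": 0, "dz": -0.16, "twist": 0}, {"dx": 0, "dy": 0, "dz": -0.195, "twist": 0}, {"dx": 0, "dy": 0, "dz": -0.22, "twist": 0}, {"dx": 0, "dy": 0, "dz": -0.233, "twist": 0}, {"dx": 0, "dy": 0, "dz": -0.233, "twist": 0}])

```text
time_s: 3.2
tcp_pos: [0.4442, -0.1965, 0.0205]
tcp_rot: [0.667, 0.745, -0.0, -0.001]
contact_force: [0.3, -0.1, 0.4]
grip_width: 0.0881
grip_force: 0.0
```

>>> arm_command(deltas=[{"dx": 0, "dy": 0, "dz": 0, "twist": 0}, {"dx": 0, "dy": 0, "dz": 0, "twist": 0}, {"dx": 0, "dy": 0, "dz": 0, "twist": 0}, {"dx": 0, "dy": 0, "dz": 0, "twist": 0}, {"dx": 0, "dy": 0, "dz": 0, "twist": 0}, {"dx": 0, "dy": 0, "dz": 0.005, "twist": 0}, {"dx": 0, "dy": 0, "dz": 0.015, "twist": 0}, {"dx": 0, "dy": 0, "dz": 0.03, "twist": 0}], claw=0.0, newtons=8)

```text
time_s: 4.2
tcp_pos: [0.4441, -0.1973, 0.0512]
tcp_rot: [0.667, 0.745, -0.0, -0.0]
contact_force: [0.9, -0.9, -0.9]
grip_width: 0.056
grip_force: 8.0
```

>>> arm_command(deltas=[{"dx": 0, "dy": 0.01, "dz": 0.04, "twist": 0}, {"dx": 0, "dy": 0.04, "dz": 0.08, "twist": 2}, {"dx": -0.005, "dy": 0.08, "dz": 0.115, "twist": 7}, {"dx": -0.01, "dy": 0.13, "dz": 0.13, "twist": 13}, {"dx": -0.015, "dy": 0.18, "dz": 0.139, "twist": 19}, {"dx": -0.022, "dy": 0.23, "dz": 0.139, "twist": 25}, {"dx": -0.03, "dy": 0.28, "dz": 0.139, "twist": 31}, {"dx": -0.038, "dy": 0.33, "dz": 0.139, "twist": 37}])

```text
time_s: 5.2
tcp_pos: [0.4059, 0.1341, 0.1907]
tcp_rot: [0.395, 0.919, 0.0, 0.001]
contact_force: [0.8, -0.0, -0.3]
grip_width: 0.0558
grip_force: 8.0
```

>>> arm_command(deltas=[{"dx": -0.008, "dy": 0.04, "dz": 0, "twist": 4}, {"dx": -0.015, "dy": 0.075, "dz": 0, "twist": 7}, {"dx": -0.02, "dy": 0.1, "dz": 0, "twist": 7.8}, {"dx": -0.024, "dy": 0.12, "dz": 0, "twist": 7.8}, {"dx": -0.026, "dy": 0.135, "dz": 0, "twist": 7.8}, {"dx": -0.028, "dy": 0.145, "dz": 0, "twist": 7.8}, {"dx": -0.028, "dy": 0.148, "dz": 0, "twist": 7.8}, {"dx": -0.028, "dy": 0.148, "dz": 0, "twist": 7.8}])

```text
time_s: 6.2
tcp_pos: [0.3784, 0.2803, 0.1896]
tcp_rot: [0.333, 0.943, -0.0, -0.0]
contact_force: [0.7, -0.1, -1.0]
grip_width: 0.0562
grip_force: 8.0
```

```bash
python3 - <<'E'
from h import *
c=np.array([.463,.251]);X=np.array([.6266,.7793]);Y=np.array([-X[1],X[0]]);M=np.c_[X,Y]
s=arm.get_state();print(s["tcp_pos"],((s["tcp_pos"][:2]-c)@M).round(4))
v=snap("wrist");a=snap("scene")
save("g.png",np.hstack([v["frame"][:,:],a["frame"][60:,120:360].repeat(1,0)[:400] if 0 else cv2.resize(a["frame"][80:280,140:300],(320,400))])[:, 160:])
for w in(v,a):
    p=cloud(w);l=(p[...,:2]-c)@M
    m=(abs(p[...,2]-.1)<.004)&(l[...,0]>-.06)&(l[...,0]<.07)&(abs(l[...,1]-.107)<.02);print("+y wall",m.sum(),np.percentile(l[m][:,1],[2,50,98]).round(4) if m.any() else 0)
    m=(abs(p[...,2]-.1)<.004)&(abs(l[...,1])<.09)&(abs(l[...,0]+.088)<.02);print("front",m.sum(),np.percentile(l[m][:,0],[2,50,98]).round(4) if m.any() else 0)
E
```

```text
[0.37840924 0.28031669 0.18963318] [-0.0302  0.0843]
+y wall 1215 [0.107  0.11   0.1124]
front 481 [-0.0909 -0.0879 -0.0855]
+y wall 51 [0.1071 0.1087 0.1119]
front 180 [-0.0924 -0.0897 -0.0858]
```

View pics/g.png

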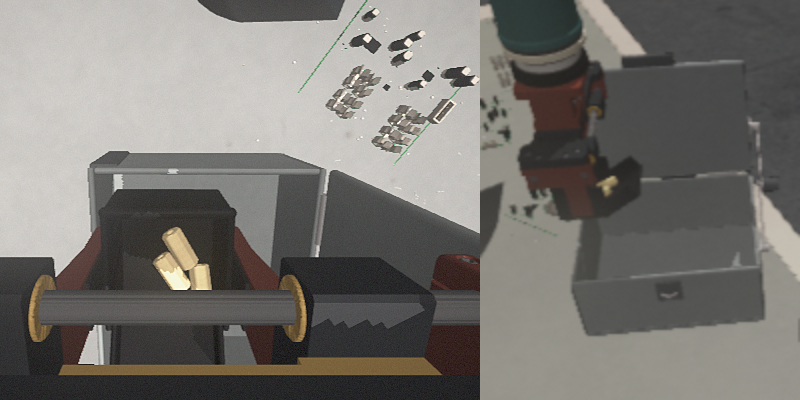

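The wrist view shows the scoop held with the spacers toppled inside it at about (330,260) and the case's +y wall behind it. I'm tipping it on that wall's rim.

>>> arm_command(deltas=[{"dx": -0.001, "dy": 0.001, "dz": -0.02, "twist": 0}, {"dx": -0.002, "dy": 0.0017, "dz": -0.04, "twist": 0}, {"dx": -0.002, "dy": 0.0017, "dz": -0.057, "twist": 0}, {"dx": -0.002, "dy": 0.0017, "dz": -0.066, "twist": 0}, {"dx": -0.002, "dy": 0.0017, "dz": -0.07, "twist": 0}, {"dx": 0.0008, "dy": -0.0006, "dz": -0.074, "twist": 0}, {"dx": 0.0037, "dy": -0.003, "dz": -0.078, "twist": 0}, {"dx": 0.0054, "dy": -0.0043, "dz": -0.0825, "twist": 0}])

```text
time_s: 7.3
tcp_pos: [0.3844, 0.2762, 0.1073]
tcp_rot: [0.333, 0.943, 0.0, 0.0]
contact_force: [-1.0, -1.6, 3.5]
grip_width: 0.0558
grip_force: 8.0
```

```bash
cat >> h.py <<'E'
c=np.array([.463,.251]);X=np.array([.6266,.7793]);Y=np.array([-X[1],X[0]]);M=np.c_[X,Y]
def loc():
    s=arm.get_state();return ((s["tcp_pos"][:2]-c)@M).round(4),s["tcp_pos"].round(4),s["contact_force"].round(1),s["time_s"]
E
python3 - <<'E'
from h import *
print(loc())
a=snap("scene");b=snap("side");v=snap("wrist")
save("i.png",np.hstack([cv2.resize(a["frame"][80:280,140:300],(320,400)),cv2.resize(b["frame"][200:400,220:420],(400,400))]))
E
```

```text
(array([-0.0296,  0.077 ]), array([0.3844, 0.2762, 0.1073]), array([-1. , -1.6,  3.5]), 7.3)
```

View pics/i.png

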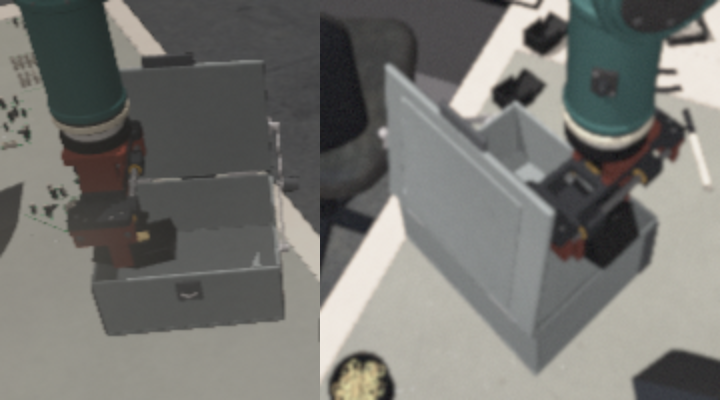

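The views show the scoop's back on the rim and the spout already tilting into the case.

>>> arm_command(deltas=[{"dx": 0.0008, "dy": -0.0006, "dz": -0.005, "twist": 0}, {"dx": 0.0012, "dy": -0.0009, "dz": -0.0095, "twist": 0}, {"dx": 0.0013, "dy": -0.001, "dz": -0.0145, "twist": 0}, {"dx": 0.0008, "dy": -0.0006, "dz": -0.019, "twist": 0}, {"dx": -0.0002, "dy": 0.0002, "dz": -0.0235, "twist": 0}, {"dx": -0.0016, "dy": 0.0013, "dz": -0.0275, "twist": 0}, {"dx": -0.0023, "dy": 0.0019, "dz": -0.0305, "twist": 0}, {"dx": -0.0027, "dy": 0.0022, "dz": -0.0325, "twist": 0}])

```text
time_s: 8.45
tcp_pos: [0.3812, 0.2787, 0.0745]
tcp_rot: [0.333, 0.943, 0.0, 0.0]
contact_force: [2.8, -1.5, 4.0]
grip_width: 0.056
grip_force: 8.0
```

```bash
python3 - <<'E'
from h import *
print(loc())
a=snap("scene");b=snap("side");v=snap("wrist")
save("j.png",np.hstack([cv2.resize(a["frame"][130:230,170:290],(360,300)),cv2.resize(v["frame"][150:,160:480],(360,281)).repeat(1,0)[:281] if 0 else cv2.resize(v["frame"],(400,300))]))
E
```

```text
(array([-0.0297,  0.0811]), array([0.3812, 0.2787, 0.0745]), array([ 2.8, -1.5,  4. ]), 8.45)
```

View pics/j.png

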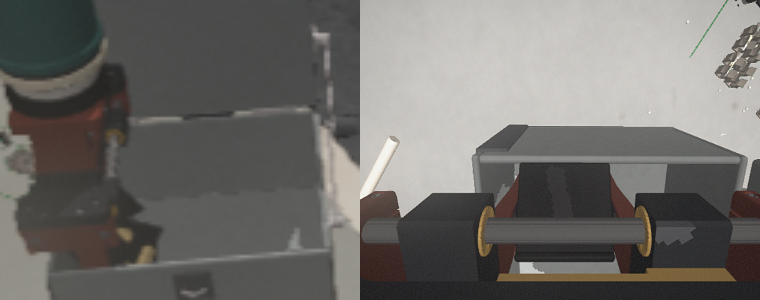

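The scoop now points spout down, with its back wall up at (560,210), and a spacer shows under the spout at (150,245). I'm lifting clear.

>>> arm_command(deltas=[{"dx": 0.004, "dy": -0.003, "dz": 0.0, "twist": 0}, {"dx": 0.008, "dy": -0.006, "dz": 0.005, "twist": 0}, {"dx": 0.008, "dy": -0.006, "dz": 0.015, "twist": 0}, {"dx": 0.008, "dy": -0.006, "dz": 0.03, "twist": 0}, {"dx": 0.008, "dy": -0.006, "dz": 0.05, "twist": 0}, {"dx": 0.008, "dy": -0.006, "dz": 0.075, "twist": 0}, {"dx": 0.008, "dy": -0.006, "dz": 0.1, "twist": 0}, {"dx": 0.008, "dy": -0.006, "dz": 0.115, "twist": 0}])

```text
time_s: 9.6
tcp_pos: [0.3893, 0.2727, 0.1914]
tcp_rot: [0.333, 0.943, 0.001, 0.001]
contact_force: [0.4, -0.8, -0.9]
grip_width: 0.056
grip_force: 8.0
```

```bash
cat >> h.py <<'E'
def yellow(v):
    f=v["frame"];h=cv2.cvtColor(f,cv2.COLOR_RGB2HSV);p=cloud(v)
    m=((h[...,0]>14)&(h[...,0]<36)&(h[...,1]>60)&(h[...,2]>90)).astype(np.uint8)
    n,l,st,ce=cv2.connectedComponentsWithStats(m)
    for i in range(1,n):
        if st[i,4]>=4:
            q=np.nanmedian(p[l==i],0);L=(q[:2]-c)@M
            if abs(L[0])<.12 and abs(L[1])<.15:print(ce[i].round(),st[i,4],L.round(3),q[2].round(3))
E
python3 - <<'E'
from h import *
print(loc())
for n in("scene","side"):
    print(n);v=snap(n);yellow(v)
    p=cloud(v);l=(p[...,:2]-c)@M;f=v["frame"]
    if n=="scene":
        cr=cv2.resize(f[90:240,150:300],(450,450),interpolation=2)
w=snap("wrist");yellow(w);save("k.png",np.hstack([cr,cv2.resize(v["frame"][200:400,260:420],(340,450))]))
E
```

```text
(array([-0.0293,  0.071 ]), array([0.3893, 0.2727, 0.1914]), array([ 0.4, -0.8, -0.9]), 9.6)
scene
[202. 132.] 6 [0.    0.048] 0.28
[210. 172.] 14 [-0.012  0.048] 0.177
[212. 182.] 7 [-0.049  0.041] 0.176
side
[356. 252.] 22 [-0.019  0.071] 0.299
[382. 257.] 21 [-0.059  0.1  ] 0.277
[350. 286.] 17 [0.026 0.1  ] 0.279
[199. 308.] 929 [-0.057  0.097] 0.278
[456. 308.] 771 [0.    0.098] 0.279
[432. 368.] 4723 [-0.003  0.089] 0.288
```

View pics/k.png

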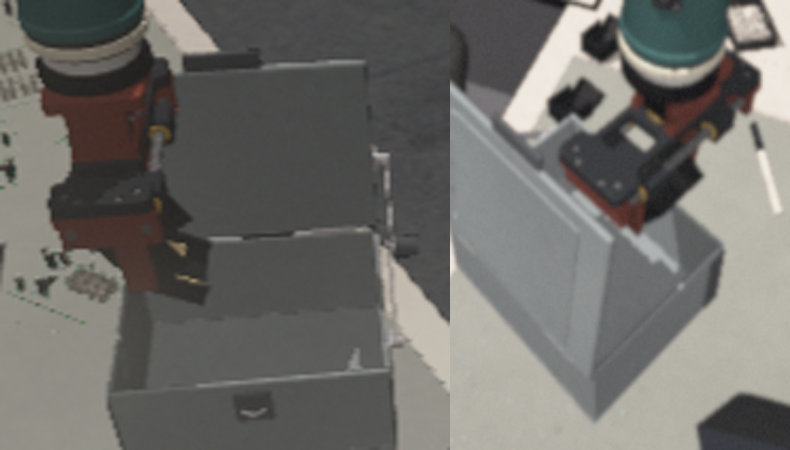

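The view shows the spacers still in the scoop at about (180,250) and (190,280). With the weak grip the scoop swung back and picked them up. I'm repeating the tip higher up with a firmer grip so it holds its angle.

>>> arm_command(deltas=[{"dx": -0.0039, "dy": 0.0031, "dz": -0.03, "twist": 0}, {"dx": -0.0039, "dy": 0.0031, "dz": -0.06, "twist": 0}, {"dx": -0.0039, "dy": 0.0031, "dz": -0.08, "twist": 0}, {"dx": -0.0039, "dy": 0.0031, "dz": -0.089, "twist": 0}, {"dx": -0.0034, "dy": 0.0027, "dz": -0.096, "twist": 0}, {"dx": -0.0044, "dy": 0.0035, "dz": -0.101, "twist": 0}, {"dx": -0.0054, "dy": 0.0043, "dz": -0.1054, "twist": 0}, {"dx": -0.0065, "dy": 0.0052, "dz": -0.1094, "twist": 0}], newtons=25)

```text
time_s: 10.75
tcp_pos: [0.3827, 0.2779, 0.0803]
tcp_rot: [0.333, 0.943, 0.0, 0.0]
contact_force: [0.1, 0.1, -0.1]
grip_width: 0.0562
grip_force: 25.0
```

>>> arm_command(deltas=[{"dx": -0.0008, "dy": 0.0006, "dz": -0.001, "twist": 0}, {"dx": -0.0008, "dy": 0.0006, "dz": -0.001, "twist": 0}, {"dx": -0.0008, "dy": 0.0006, "dz": 0.002, "twist": 0}, {"dx": -0.0008, "dy": 0.0006, "dz": 0.006, "twist": 0}, {"dx": -0.0008, "dy": 0.0006, "dz": 0.003, "twist": 0}, {"dx": 0.0, "dy": 0.0, "dz": 0.012, "twist": 0}, {"dx": 0.003, "dy": -0.0024, "dz": 0.025, "twist": 0}, {"dx": 0.004, "dy": -0.003, "dz": 0.045, "twist": 0}])

```text
time_s: 11.75
tcp_pos: [0.3867, 0.2744, 0.1261]
tcp_rot: [0.333, 0.943, -0.0, -0.0]
contact_force: [-0.1, -0.7, -0.3]
grip_width: 0.0562
grip_force: 25.0
```

```bash
python3 - <<'E'
from h import *
print(loc())
for n in("scene","side"):
    print(n);v=snap(n);cv2.imwrite(f"pics/l_{n}.png",v["frame"][...,::-1])
    if n=="scene":
        yellow(v);p=cloud(v);f=v["frame"];l=(p[...,:2]-c)@M
        m=(f.max(2)<62)&(p[...,2]>.05)&(p[...,2]<.19)&(abs(l[...,1]-.07)<.07)&(abs(l[...,0]+.03)<.05)
        q=np.c_[l[m],p[m][:,2]];print(len(q),np.percentile(q,[1,50,99],0).round(3))
w=snap("wrist");cv2.imwrite("pics/l_w.png",w["frame"][...,::-1])
p=cloud(w);l=(p[...,:2]-c)@M;m=(w["frame"].max(2)<62)&(p[...,2]<.2)&(abs(l[...,0]+.03)<.035)&(abs(l[...,1]-.08)<.08)&(p[...,2]>.02)
q=np.c_[l[m],p[m][:,2]];print(len(q),np.percentile(q,[1,10,50,90,99],0).round(3))
E
```

```text
(array([-0.0296,  0.0741]), array([0.3867, 0.2744, 0.1261]), array([-0.1, -0.7, -0.3]), 11.75)
scene
[206. 157.] 7 [0.    0.051] 0.212
[216. 194.] 39 [-0.015  0.046] 0.106
315 [[-0.06   0.032  0.092]
 [-0.055  0.049  0.116]
 [-0.001  0.063  0.155]]
side
15046 [[-0.057  0.063  0.159]
 [-0.05   0.066  0.161]
 [-0.026  0.085  0.169]
 [-0.003  0.099  0.183]
 [ 0.002  0.102  0.197]]
```

```bash
python3 - <<'E'
from h import *
a=cv2.imread("pics/l_scene.png")[...,::-1];w=cv2.imread("pics/l_w.png")[...,::-1];b=cv2.imread("pics/l_side.png")[...,::-1]
A=cv2.resize(a[150:230,180:250],(350,400),interpolation=2);W=cv2.resize(w[150:,150:500],(420,300));B=cv2.resize(b[230:330,300:440],(420,300))
save("m.png",np.hstack([cv2.resize(A,(375,600))[:, :375],np.vstack([W,B])]))
E
```

```text
(no output)
```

View pics/m.png

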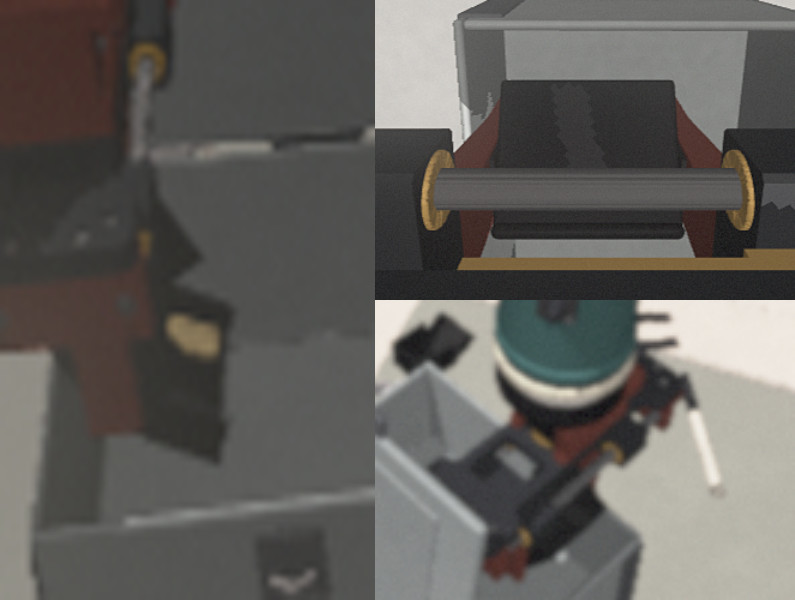

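The left crop shows spacers still lying in the tipped scoop at (190,335). The wrist crop shows the scoop's back wall at (590,150). I'm measuring the real tip angle from the depth.

```bash
cat >> h.py <<'E'
def tilt():
    w=snap("wrist");p=cloud(w);l=(p[...,:2]-c)@M;L,t,_,_=loc()
    # tool-aligned frame: u = along scoop +x (tool), measured relative grip
    Rm=R.from_quat(arm.get_state()["tcp_rot"]).as_matrix();ty=Rm[:2,1];d=np.array([-ty[1],ty[0]])
    r=p[...,:2]-t[:2];s=r@ty;u=r@d;z=p[...,2]-(t[2]+.008)
    m=(abs(s)<.02)&(abs(u)<.07)&(z>-.07)&(z<.06)&(w["frame"].max(2)<75)
    return u[m],z[m],w
E
python3 - <<'E'
from h import *
u,z,w=tilt();print(loc(),len(u))
for a in np.arange(-.05,.07,.006):
    k=(u>=a)&(u<a+.006)
    if k.sum()>5:print(round(a+.003,3),k.sum(),np.percentile(z[k],[10,50,90]).round(4))
E
```

```text
(array([-0.029 ,  0.0741]), array([0.3871, 0.2748, 0.1258]), array([ 0.1, -0.5, -1.6]), 11.95) 10523
-0.011 1080 [0.0464 0.0481 0.0489]
-0.005 1663 [0.0435 0.0448 0.0476]
0.007 1575 [0.0351 0.0364 0.0376]
0.013 2029 [0.0319 0.0335 0.035 ]
0.019 1964 [0.0286 0.0301 0.0317]
0.025 1885 [0.0251 0.0267 0.0283]
0.031 327 [0.0236 0.0246 0.0255]
```

The tip angle is only 61°, and the scoop has shifted in the grip. I'm correcting the path to bring its underside flat against the wall.

>>> arm_command(deltas=[{"dx": -0.0072, "dy": 0.0058, "dz": -0.02, "twist": 0}, {"dx": -0.0072, "dy": 0.0058, "dz": -0.034, "twist": 0}, {"dx": -0.0072, "dy": 0.0058, "dz": -0.038, "twist": 0}, {"dx": -0.0082, "dy": 0.0066, "dz": -0.0393, "twist": 0}, {"dx": -0.0092, "dy": 0.0074, "dz": -0.0406, "twist": 0}, {"dx": -0.0101, "dy": 0.0081, "dz": -0.042, "twist": 0}, {"dx": -0.0111, "dy": 0.009, "dz": -0.0438, "twist": 0}, {"dx": -0.0119, "dy": 0.0096, "dz": -0.0458, "twist": 0}])

```text
time_s: 12.95
tcp_pos: [0.3789, 0.2836, 0.0817]
tcp_rot: [0.332, 0.943, 0.001, 0.004]
contact_force: [6.1, -14.5, 20.6]
grip_width: 0.0559
grip_force: 25.0
```

```bash
cat >> h.py <<'E'
def rep():
    u,z,w=tilt();print(loc(),len(u))
    k=(u>.006)&(u<.03)&(z>-.01)
    for a in np.arange(-.05,.07,.008):
        k=(u>=a)&(u<a+.008)
        if k.sum()>5:print(round(a+.004,3),k.sum(),np.percentile(z[k],[10,50,90]).round(4))
    v=snap("scene");yellow(v)
E
python3 -c "
from h import *
rep()"
```

```text
(array([-0.0272,  0.086 ]), array([0.3789, 0.2837, 0.0816]), array([  6.7, -13.1,  14.5]), 13.0) 10648
-0.014 221 [0.0471 0.0477 0.0484]
-0.006 2748 [0.0432 0.0451 0.0481]
0.002 36 [0.0354 0.0361 0.0364]
0.01 2720 [0.0327 0.0348 0.0366]
0.018 2652 [0.0283 0.0303 0.0322]
0.026 2271 [0.024  0.0259 0.0278]
[204. 172.] 6 [0.001 0.064] 0.17
```

>>> arm_command(deltas=[{"dx": 0, "dy": 0, "dz": 0, "twist": 0}, {"dx": 0, "dy": 0, "dz": 0, "twist": 0}, {"dx": 0, "dy": 0, "dz": 0, "twist": 0}, {"dx": 0, "dy": 0, "dz": 0, "twist": 0}, {"dx": 0, "dy": 0, "dz": 0, "twist": 0}, {"dx": 0, "dy": 0, "dz": 0, "twist": 0}, {"dx": 0, "dy": 0, "dz": 0, "twist": 0}, {"dx": 0, "dy": 0, "dz": 0, "twist": 0}], newtons=8)

```text
time_s: 14.05
tcp_pos: [0.3781, 0.2847, 0.0808]
tcp_rot: [0.333, 0.943, 0.002, 0.003]
contact_force: [5.3, -5.2, 4.8]
grip_width: 0.0561
grip_force: 8.0
```

```bash
python3 -c "
from h import *
rep()"
```

```text
(array([-0.027 ,  0.0873]), array([0.3781, 0.2847, 0.0808]), array([ 6.6, -4.7,  5.6]), 14.1) 10784
-0.014 1115 [0.0464 0.048  0.0488]
-0.006 2520 [0.0426 0.0442 0.0471]
0.002 65 [0.0352 0.0359 0.0363]
0.01 2736 [0.0325 0.0344 0.0362]
0.018 2625 [0.0281 0.03   0.0319]
0.026 1723 [0.0247 0.0263 0.0278]
[204. 171.] 6 [0.    0.063] 0.171
```

```bash
python3 - <<'E'
from h import *
for n in ("wrist","scene","side"):
    w=snap(n);p=cloud(w);t=arm.get_state()["tcp_pos"]
    l=(p[...,:2]-c)@M;L0=(t[:2]-c)@M
    s=l[...,0]-L0[0];u=l[...,1]-L0[1];z=p[...,2]-(t[2]+.008);b=w["frame"].mean(2)
    col=w["frame"][...,0].astype(int)-w["frame"][...,2]
    G=np.full((24,32),'..',dtype=object)
    for i in range(24):
        for j in range(32):
            k=(abs(s)<.024)&(u>=-.08+.005*j)&(u<-.075+.005*j)&(z<.065-.005*i)&(z>=.06-.005*i)
            if k.sum()>=(8 if n=="wrist" else 1):G[i,j]=('r' if np.median(col[k])>25 else ' ')+"%1d"%min(9,np.median(b[k])//20)
    print(n)
    for i in range(24):print("%4d"%(62-5*i),''.join(G[i]))
E
```

```text
wrist
  62 ................................................................
  57 ................................................................
  52 ................................................................
  47 .......................... 2 1..................................
  42 .......................... 2 2 2................................
  37 .................................. 2 2..........................
  32 .................................. 2 2 2 2......................
  27 ...................................... 2 2 2....................
  22 .......................................... 2....................
  17 ................................................................
  12 ........................................ 6 5....................
   7 ........................................ 5 5....................
   2 ........................................ 5 5....................
  -3 ........................................ 5 5....................
  -8 ........................................ 5 5....................
 -13 .......................................
[... 3256 characters left out ...]

  -8 .......................................... 5....................
 -13 .......................................... 5....................
 -18 .......................................... 5....................
 -23 .......................................... 5....................
 -28 .......................................... 5....................
 -33 .......................................... 5....................
 -38 .......................................... 5....................
 -43 .......................................... 5....................
 -48 .......................................... 5....................
 -53 .......................................... 5....................
```

>>> arm_command(deltas=[{"dx": 0, "dy": 0, "dz": 0, "twist": 0}, {"dx": 0, "dy": 0, "dz": 0, "twist": 0}, {"dx": 0, "dy": 0, "dz": 0, "twist": 0}, {"dx": -0.0004, "dy": 0.0003, "dz": 0, "twist": 0}, {"dx": -0.0012, "dy": 0.0009, "dz": -0.0005, "twist": 0}, {"dx": -0.0021, "dy": 0.0017, "dz": -0.0007, "twist": 0}, {"dx": -0.003, "dy": 0.0024, "dz": -0.0012, "twist": 0}, {"dx": -0.0035, "dy": 0.0028, "dz": -0.0015, "twist": 0}], newtons=3)

```text
time_s: 15.3
tcp_pos: [0.371, 0.2871, 0.0779]
tcp_rot: [0.333, 0.943, -0.0, -0.0]
contact_force: [3.7, -0.5, 2.1]
grip_width: 0.0558
grip_force: 3.0
```

```bash
cat >> h.py <<'E'
def prof(cams=("wrist","side")):
    print(loc())
    for n in cams:
        w=snap(n);p=cloud(w);s=arm.get_state();t=s["tcp_pos"];ty=R.from_quat(s["tcp_rot"]).as_matrix()[:2,1];d=np.array([-ty[1],ty[0]])
        r=p[...,:2]-t[:2];a=r@ty;u=r@d;z=p[...,2]-(t[2]+.008);b=w["frame"].mean(2)
        col=w["frame"][...,0].astype(int)-w["frame"][...,2]
        print(n,"cols u=-80..+75mm step5")
        for i in range(24):
            row=''
            for j in range(32):
                k=(abs(a)<.024)&(u>=-.08+.005*j)&(u<-.075+.005*j)&(z<.065-.005*i)&(z>=.06-.005*i)
                row+=(('Y' if np.median(col[k])>25 else "%1d"%min(9,np.median(b[k])//20)) if k.sum()>=(8 if n=="wrist" else 1) else '.')
            if row.strip('.'):print("%4d"%(62-5*i),row)
        if n!="side":yellow(w)
E
python3 -c "
from h import *
prof(('wrist','scene'))"
```

```text
(array([-0.0295,  0.0943]), array([0.371 , 0.2871, 0.0779]), array([ 3.7, -0.5,  2.1]), 15.3)
wrist cols u=-80..+75mm step5
  47 ............22..................
  42 ............122.................
  37 ..............2.22..............
  32 ................2222............
  27 ..................22............
  17 ...................6............
  12 ..................56............
   7 ...................4............
   2 ...................4............
  -3 ...................4............
  -8 ...................4............
 -13 ...................4............
 -18 ...................4............
 -23 ...................4............
 -28 ...................4............
 -33 ...................5............
 -38 ...................5............
 -43 ...................5............
 -48 ...................5............
 -53 ...................5............
[199. 307.] 838 [-0.058  0.121] 0.165
[459. 311.] 496 [-0.     0.121] 0.166
[444. 284.] 61 [-0.     0.122] 0.157
[431. 368.] 4663 [-0.004  0.113] 0.174
scene cols u=-80..+75mm step5
  52 ...........2....................
  47 ...........2....................
  42 ..............3.................
  27 ...........2....................
  17 ...........2....................
   7 ........2.2.....................
   2 ...........2....................
  -3 .......2.22.....................
 -18 ..........2.....................
 -23 ..........2.....................
 -28 ......2..22.....................
 -33 .......2.22.....................
 -38 .......2222.....................
 -43 .......222......................
[202. 174.] 10 [-0.002  0.069] 0.165
[201. 199.] 4 [-0.085  0.065] 0.163
```

```bash
python3 - <<'E'
from h import *
w=snap("wrist");s=arm.get_state();t=s["tcp_pos"];ty=R.from_quat(s["tcp_rot"]).as_matrix()[:2,1];d=np.array([-ty[1],ty[0]])
p=cloud(w);r=p[...,:2]-t[:2]
C=w["T"][:3,3];print("cam u,s,z",(C[:2]-t[:2])@d,(C[:2]-t[:2])@ty,C[2]-t[2]-.008)
for y in range(120,400,12):
    print(y,[(round(float(r[y,x]@ty)*1000),round(float(r[y,x]@d)*1000),round(float(p[y,x,2]-t[2]-.008)*1000),int(w["frame"][y,x].mean())) for x in(270,330,390)])
E
```

```text
cam u,s,z 0.06829411453992554 0.0004836029207608075 0.14308592576763723
120 [(-38, 63, -84, 192), (3, 63, -84, 186), (43, 63, -83, 190)]
132 [(-38, 55, -83, 187), (3, 55, -84, 188), (44, 55, -84, 188)]
144 [(-39, 47, -83, 186), (3, 47, -84, 195), (44, 47, -84, 191)]
156 [(-39, 39, -84, 188), (3, 38, -85, 188), (44, 39, -83, 186)]
168 [(-40, 30, -85, 189), (3, 30, -84, 189), (45, 30, -84, 188)]
180 [(-40, 22, -84, 184), (3, 22, -83, 186), (45, 21, -85, 188)]
192 [(-36, 18, -62, 98), (2, 18, -63, 100), (41, 18, -63, 96)]
204 [(-32, 18, -35, 105), (2, 18, -34, 98), (36, 18, -35, 98)]
216 [(-28, 18, -12, 99), (2, 18, -13, 97), (32, 18, -13, 97)]
228 [(-25, 18, 6, 97), (2, 18, 6, 97), (29, 18, 4, 96)]
240 [(-23, 16, 15, 130), (2, 16, 14, 130), (27, 16, 15, 131)]
252 [(-21, 17, 29, 45), (2, 17, 30, 59), (24, 17, 29, 50)]
264 [(-21, 13, 32, 49), (2, 14, 32, 56), (24, 13, 32, 52)]
276 [(-21, 9, 33, 52), (2, 9, 32, 55), (24, 9, 32, 46)]
288 [(-21, 5, 34, 45), (2, 5, 34, 55), (24, 6, 36, 49)]
300 [(-12, 27, 77, 75), (1, 27, 77, 78), (15, 27, 77, 76)]
312 [(-12, 25, 79, 85), (1, 25, 79, 88), (15, 25, 79, 85)]
324 [(-12, 22, 79, 57), (1, 21, 78, 58), (15, 21, 78, 58)]
336 [(-20, -10, 41, 47), (2, -11, 41, 44), (23, -10, 42, 40)]
348 [(-20, -13, 44, 40), (2, -14, 43, 32), (23, -14, 43, 33)]
360 [(-20, -17, 45, 45), (2, -17, 45, 43), (23, -18, 44, 34)]
372 [(-11, 19, 89, 84), (1, 18, 89, 88), (13, 18, 89, 86)]
384 [(-9, 23, 96, 37), (1, 22, 96, 37), (11, 23, 97, 34)]
396 [(-9, 22, 98, 40), (1, 23, 99, 31), (11, 23, 99, 35)]
```

>>> arm_command(deltas=[{"dx": 0.002, "dy": -0.0016, "dz": 0.01, "twist": 0}, {"dx": 0.004, "dy": -0.003, "dz": 0.02, "twist": 0}, {"dx": 0.004, "dy": -0.003, "dz": 0.035, "twist": 0}, {"dx": 0.004, "dy": -0.003, "dz": 0.055, "twist": 0}, {"dx": 0.004, "dy": -0.003, "dz": 0.075, "twist": 0}, {"dx": 0.004, "dy": -0.003, "dz": 0.09, "twist": 0}, {"dx": 0.004, "dy": -0.003, "dz": 0.1, "twist": 0}, {"dx": 0.004, "dy": -0.003, "dz": 0.1, "twist": 0}], newtons=8)

```text
time_s: 16.45
tcp_pos: [0.3753, 0.2842, 0.1786]
tcp_rot: [0.333, 0.943, 0.0, 0.0]
contact_force: [0.7, 0.4, -1.3]
grip_width: 0.0558
grip_force: 8.0
```

```bash
python3 - <<'E'
from h import *
prof(('wrist','scene'))
w=snap("wrist");p=cloud(w);l=(p[...,:2]-c)@M;b=w["frame"].min(2)
for y in np.arange(.12,.34,.015):
    print(round(y,3),' '.join("%3d/%2d"%(np.percentile(b[k],2),np.nanmax(p[k][:,2])*1000) if (k:=(abs(l[...,1]-y)<.0075)&(abs(l[...,0]-x)<.0075)&(p[...,2]<.2)).sum()>5 else "------" for x in np.arange(-.16,.1,.015)))
E
```

```text
(array([-0.0291,  0.0891]), array([0.3753, 0.2842, 0.1786]), array([ 0.7,  0.4, -1.3]), 16.45)
wrist cols u=-80..+75mm step5
  47 ............22..................
  42 ............222.................
  37 ..............2.22..............
  32 ................2222............
  27 ..................22............
[342. 236.] 194 [-0.013  0.034] 0.017
[312. 245.] 8 [-0.044  0.022] 0.011
[199. 308.] 890 [-0.058  0.116] 0.265
[458. 312.] 526 [0.    0.116] 0.267
[444. 284.] 63 [-0.     0.117] 0.258
[431. 368.] 4665 [-0.003  0.107] 0.275
scene cols u=-80..+75mm step5
  47 ...........2....................
  42 ...........2....................
  37 ..........2.....................
  32 ..........1.....................
  27 ..........2.....................
  22 .........2......................
  12 ..........1.2...................
   7 ........21......................
   2 ........2.2.2...................
  -8 ..........22....................
 -13 ..........2.....................
 -23 ..........2.....................
 -28 .......2........................
 -33 .......2.222....................
[... 1432 characters left out ...]
 3 ------ ------ ------ ------ ------ ------
0.27 ------ ------ ------ ------ ------ ------ ------ ------ ------ ------ ------ ------ ------ ------ ------ ------ ------ ------
0.285 ------ ------ ------ ------ ------ ------ ------ ------ ------ ------ ------ ------ ------ ------ ------ ------ ------ ------
0.3 ------ ------ ------ ------ ------ ------ ------ ------ ------ ------ ------ ------ ------ ------ ------ ------ ------ ------
0.315 ------ ------ ------ ------ ------ ------ ------ ------ ------ ------ ------ ------ ------ ------ ------ ------ ------ ------
0.33 ------ ------ ------ ------ ------ ------ ------ ------ ------ ------ ------ ------ ------ ------ ------ ------ ------ ------
```

>>> arm_command(deltas=[{"dx": 0.006, "dy": -0.005, "dz": 0.005, "twist": 0}, {"dx": 0.014, "dy": -0.012, "dz": 0.01, "twist": 0}, {"dx": 0.023, "dy": -0.019, "dz": 0.02, "twist": 0}, {"dx": 0.033, "dy": -0.027, "dz": 0.03, "twist": 0}, {"dx": 0.043, "dy": -0.035, "dz": 0.04, "twist": 0}, {"dx": 0.05, "dy": -0.042, "dz": 0.045, "twist": 0}, {"dx": 0.055, "dy": -0.045, "dz": 0.05, "twist": 0}, {"dx": 0.055, "dy": -0.045, "dz": 0.05, "twist": 0}])

```text
time_s: 17.6
tcp_pos: [0.4306, 0.239, 0.2282]
tcp_rot: [0.333, 0.943, 0.0, 0.0]
contact_force: [-0.0, -0.9, -0.4]
grip_width: 0.0562
grip_force: 8.0
```

```bash
python3 - <<'E'
from h import *
for n in("wrist","side","scene"):
    v=snap(n);f=v["frame"];h=cv2.cvtColor(f,cv2.COLOR_RGB2HSV);p=cloud(v);l=(p[...,:2]-c)@M
    m=(abs(l[...,0])<.084)&(abs(l[...,1])<.104)&(p[...,2]<.04)
    print(n,"in-case px",m.sum(),"sat p99",np.percentile(h[m][:,1],[50,99,99.9]) if m.any() else 0)
    k=(m&(h[...,1]>45)&(f[...,0]>f[...,2]+20)).astype(np.uint8);nn,L,st,ce=cv2.connectedComponentsWithStats(k)
    for i in range(1,nn):
        if st[i,4]>2:q=L==i;print(ce[i].round(),st[i,4],l[q].min(0).round(3),l[q].max(0).round(3),np.median(p[q][:,2]).round(3))
    if n!="side":yellow(v)
print(loc())
E
```

```text
wrist in-case px 22259 sat p99 [ 6. 83. 89.]
[341. 162.] 203 [-0.019  0.02 ] [-0.006  0.042] 0.017
[314. 179.] 197 [-0.051 -0.001] [-0.038  0.023] 0.017
[324. 197.] 182 [-0.044 -0.016] [-0.021 -0.002] 0.017
[341. 162.] 185 [-0.013  0.031] 0.017
[314. 180.] 181 [-0.044  0.012] 0.017
[324. 197.] 171 [-0.033 -0.009] 0.017
[198. 306.] 715 [-0.058  0.045] 0.315
[460. 310.] 392 [-0.     0.045] 0.317
[444. 279.] 11 [-0.001  0.046] 0.307
[443. 287.] 17 [-0.001  0.044] 0.307
[210. 326.] 4 [-0.058  0.036] 0.31
[450. 329.] 29 [-0.     0.037] 0.314
[431. 368.] 4647 [-0.004  0.036] 0.324
side in-case px 1573 sat p99 [ 7. 81. 85.]
[339. 314.] 38 [-0.053  0.006] [-0.04   0.026] 0.014
[336. 328.] 32 [-0.019  0.031] [-0.008  0.044] 0.014
scene in-case px 1766 sat p99 [ 6.  9. 11.]
[224. 116.] 4 [-0.001 -0.007] 0.317
(array([-0.0302,  0.0185]), array([0.4296, 0.2391, 0.2276]), array([-0.6,  0.9, -0.9]), 17.75)
```

All three spacers now lie in the case (wrist pixels (341,162), (314,179), (324,197)). I'm taking the scoop back to the free bench spot it came from.

>>> arm_command(deltas=[{"dx": 0.0, "dy": -0.03, "dz": 0, "twist": -4}, {"dx": 0.0, "dy": -0.075, "dz": 0, "twist": -10}, {"dx": 0.0, "dy": -0.125, "dz": 0, "twist": -16}, {"dx": 0.003, "dy": -0.175, "dz": 0, "twist": -22}, {"dx": 0.006, "dy": -0.225, "dz": 0, "twist": -28}, {"dx": 0.009, "dy": -0.275, "dz": 0, "twist": -34}, {"dx": 0.012, "dy": -0.325, "dz": -0.01, "twist": -40}, {"dx": 0.015, "dy": -0.37, "dz": -0.02, "twist": -44.8}])

```text
time_s: 18.75
tcp_pos: [0.445, -0.1323, 0.2077]
tcp_rot: [0.668, 0.744, 0.0, 0.0]
contact_force: [0.2, 0.2, -0.9]
grip_width: 0.0559
grip_force: 8.0
```

>>> arm_command(deltas=[{"dx": 0.0, "dy": -0.035, "dz": -0.02, "twist": 0}, {"dx": 0.0, "dy": -0.06, "dz": -0.05, "twist": 0}, {"dx": 0.0, "dy": -0.075, "dz": -0.08, "twist": 0}, {"dx": 0.0, "dy": -0.083, "dz": -0.105, "twist": 0}, {"dx": 0.0, "dy": -0.084, "dz": -0.125, "twist": 0}, {"dx": 0.0, "dy": -0.084, "dz": -0.14, "twist": 0}, {"dx": 0.0, "dy": -0.084, "dz": -0.147, "twist": 0}, {"dx": 0.0, "dy": -0.084, "dz": -0.147, "twist": 0}])

```text
time_s: 19.75
tcp_pos: [0.4451, -0.2146, 0.0608]
tcp_rot: [0.667, 0.745, -0.0, -0.0]
contact_force: [0.2, -0.4, 0.1]
grip_width: 0.0558
grip_force: 8.0
```

```bash
python3 -c "
from h import *
prof(('wrist','scene','side'))"
```

```text
(array([-0.3741, -0.2778]), array([ 0.4451, -0.2146,  0.0608]), array([ 0.2, -0.4,  0.1]), 19.75)
wrist cols u=-80..+75mm step5
  47 ............1...................
  42 ............111.................
  37 .............11..1..............
  32 .................222............
  27 ..................222...........
scene cols u=-80..+75mm step5
  42 .............3..................
   2 ...........3....................
 -28 ...........33...................
 -33 .........3333...................
 -38 ........333.....................
 -43 .......33.......................
 -48 .......33.......................
side cols u=-80..+75mm step5
  52 .............8..................
  47 ...........88...................
  42 ...........8.321................
  37 ............332111..............
  32 ..............111111............
  27 ................11111...........
  22 ..................111...........
  17 ..................11............
  12 ..................11............
   7 .................11.............
   2 .................11.............
  -3 .................1..............
  -8 ................11..............
 -13 ................22..............
 -18 ...............24...............
 -23 ...............4................
```

>>> arm_command(deltas=[{"dx": 0.0, "dy": 0.0, "dz": -0.01, "twist": 0}, {"dx": 0.0, "dy": 0.0, "dz": -0.018, "twist": 0}, {"dx": 0.0, "dy": 0.003, "dz": -0.024, "twist": 0}, {"dx": -0.0005, "dy": 0.006, "dz": -0.03, "twist": 0}, {"dx": -0.001, "dy": 0.009, "dz": -0.036, "twist": 0}, {"dx": -0.001, "dy": 0.012, "dz": -0.041, "twist": 0}, {"dx": -0.0015, "dy": 0.014, "dz": -0.045, "twist": 0}, {"dx": -0.0015, "dy": 0.014, "dz": -0.045, "twist": 0}], newtons=5)

```text
time_s: 20.9
tcp_pos: [0.4436, -0.2009, 0.0156]
tcp_rot: [0.667, 0.745, -0.0, -0.0]
contact_force: [0.8, -0.1, -1.1]
grip_width: 0.0559
grip_force: 5.0
```

```bash
python3 -c "
from h import *
prof(('wrist','side'))"
```

```text
(array([-0.3643, -0.268 ]), array([ 0.4436, -0.2009,  0.0156]), array([ 0.8, -0.1, -1.1]), 20.9)
wrist cols u=-80..+75mm step5
  57 ..............311...............
  52 ...............11...............
  42 .................11.............
  37 ..................12............
  32 ...................222..........
  27 ....................22..........
  22 .....................2..........
  -3 ..............................33
 -23 9Y................66999999999999
 -28 1..................6999999989999
side cols u=-80..+75mm step5
  52 .................2..............
  47 ................222.............
  42 ................2222............
  37 .................2222...........
  32 ...................222..........
  27 ...................2222.........
  22 ....................22..........
  17 ....................22..........
  12 ...................33...........
  -3 ..............................89
  -8 ...............4..............54
 -13 ..............44................
 -23 ............66777779999999999999
 -28 ............67777789999999999999
```

>>> arm_command(deltas=[{"dx": 0, "dy": 0, "dz": 0, "twist": 0}, {"dx": 0, "dy": 0, "dz": 0, "twist": 0}, {"dx": 0, "dy": 0, "dz": 0, "twist": 0}, {"dx": 0, "dy": 0, "dz": 0, "twist": 0}, {"dx": 0, "dy": 0, "dz": 0.01, "twist": 0}, {"dx": 0, "dy": 0, "dz": 0.04, "twist": 0}, {"dx": 0, "dy": 0, "dz": 0.08, "twist": 0}, {"dx": 0, "dy": 0, "dz": 0.12, "twist": 0}], claw=0.0878)

```text
time_s: 22.0
tcp_pos: [0.4434, -0.2008, 0.1376]
tcp_rot: [0.667, 0.745, -0.0, -0.0]
contact_force: [-0.3, -1.1, 0.2]
grip_width: 0.0879
grip_force: 0.0
```

```bash
python3 - <<'E'
from h import *
print(loc())
for n in("wrist","scene"):
    v=snap(n);p=cloud(v)
    near=(np.hypot(p[...,0]-.444,p[...,1]+.205)<.085)
    for lo,hi in((.038,.07),(.010,.07)):
        m=(p[...,2]>lo)&(p[...,2]<hi)&near
        if m.sum()>5:q=p[m];print(n,m.sum(),cv2.minAreaRect((q[:,:2]*1000).astype(np.float32)),q.max(0).round(3),np.percentile(q[:,2],[5,50,95]).round(3))
E
```

```text
(array([-0.3643, -0.2678]), array([ 0.4434, -0.2008,  0.1376]), array([-0.3, -1.1,  0.2]), 22.0)
wrist 1250 ((443.9684753417969, -196.6345672607422), (56.04193115234375, 88.31465148925781), 6.182553768157959) [ 0.475 -0.15   0.049] [0.04  0.045 0.048]
wrist 4474 ((443.6549987792969, -184.99095153808594), (61.28721237182617, 127.95477294921875), 2.2316417694091797) [ 0.477 -0.121  0.049] [0.012 0.026 0.047]
scene 167 ((443.02734375, -196.22518920898438), (57.10078811645508, 87.92218780517578), 7.394709587097168) [ 0.476 -0.153  0.049] [0.039 0.044 0.047]
scene 926 ((440.8388977050781, -185.78677368164062), (57.89588928222656, 126.2865982055664), 7.895635604858398) [ 0.476 -0.121  0.049] [0.012 0.026 0.045]
```

The scoop stands upright (rim at about 48 mm, footprint 56×88 mm). Next I move over the stay knob.

>>> arm_command(deltas=[{"dx": 0.01, "dy": 0.01, "dz": 0.03, "twist": -4}, {"dx": 0.03, "dy": 0.04, "dz": 0.06, "twist": -10}, {"dx": 0.055, "dy": 0.08, "dz": 0.08, "twist": -17}, {"dx": 0.08, "dy": 0.12, "dz": 0.085, "twist": -24}, {"dx": 0.105, "dy": 0.165, "dz": 0.085, "twist": -31}, {"dx": 0.125, "dy": 0.205, "dz": 0.085, "twist": -38}, {"dx": 0.14, "dy": 0.245, "dz": 0.085, "twist": -45.1}, {"dx": 0.152, "dy": 0.28, "dz": 0.085, "twist": -45.1}])

```text
time_s: 23.1
tcp_pos: [0.5956, 0.0807, 0.2202]
tcp_rot: [0.902, 0.432, -0.0, -0.0]
contact_force: [0.6, 0.8, -0.3]
grip_width: 0.0877
grip_force: 0.0
```

>>> arm_command(deltas=[{"dx": 0.004, "dy": 0.018, "dz": 0, "twist": 0}, {"dx": 0.009, "dy": 0.035, "dz": 0, "twist": 0}, {"dx": 0.013, "dy": 0.05, "dz": 0, "twist": 0}, {"dx": 0.0155, "dy": 0.06, "dz": -0.005, "twist": 0}, {"dx": 0.016, "dy": 0.0627, "dz": -0.015, "twist": 0}, {"dx": 0.016, "dy": 0.0627, "dz": -0.025, "twist": 0}, {"dx": 0.016, "dy": 0.0627, "dz": -0.035, "twist": 0}, {"dx": 0.016, "dy": 0.0627, "dz": -0.04, "twist": 0}])

```text
time_s: 24.1
tcp_pos: [0.6111, 0.1413, 0.1798]
tcp_rot: [0.902, 0.432, -0.001, -0.0]
contact_force: [0.3, 0.1, -0.6]
grip_width: 0.088
grip_force: 0.0
```

```bash
python3 - <<'E'
from h import *
print(loc())
v=snap("wrist");p=cloud(v);l=(p[...,:2]-c)@M;b=v["frame"].mean(2)
# knob: points between z .09 and .16 outside -y wall
m=(p[...,2]>.09)&(p[...,2]<.17)&(l[...,1]<-.108)&(l[...,1]>-.15)&(l[...,0]>-.06)&(l[...,0]<.06)
q=np.c_[l[m],p[m][:,2],b[m]]
k=q[q[:,1]<-.122];print(len(q),len(k),np.percentile(k,[2,50,98],0).round(4) if len(k) else 0)
v=snap("scene");p=cloud(v);l=(p[...,:2]-c)@M
m=(p[...,2]>.11)&(p[...,2]<.17)&(l[...,1]<-.118)&(l[...,1]>-.15)&(l[...,0]>-.03)&(l[...,0]<.06)
k=np.c_[l[m],p[m][:,2]];print(len(k),np.percentile(k,[2,50,98],0).round(4) if len(k) else 0)
E
```

```text
(array([ 0.0073, -0.1841]), array([0.6111, 0.1413, 0.1798]), array([ 0.3,  0.1, -0.6]), 24.1)
2160 837 [[ 5.900000e-03 -1.405000e-01  1.371000e-01  5.605330e+01]
 [ 1.650000e-02 -1.333000e-01  1.464000e-01  1.066667e+02]
 [ 2.190000e-02 -1.225000e-01  1.691000e-01  1.714133e+02]]
74 [[-0.002  -0.1386  0.1348]
 [ 0.0073 -0.1277  0.1464]
 [ 0.0436 -0.1183  0.1683]]
```

>>> arm_command(deltas=[{"dx": 0, "dy": 0, "dz": -0.014, "twist": 0}, {"dx": 0, "dy": 0, "dz": -0.021, "twist": 0}, {"dx": 0.0015, "dy": 0.002, "dz": -0.025, "twist": 0}, {"dx": 0.0025, "dy": 0.0035, "dz": -0.029, "twist": 0}, {"dx": 0.004, "dy": 0.005, "dz": -0.033, "twist": 0}, {"dx": 0.005, "dy": 0.006, "dz": -0.038, "twist": 0}, {"dx": 0.0055, "dy": 0.007, "dz": -0.043, "twist": 0}, {"dx": 0.0055, "dy": 0.007, "dz": -0.047, "twist": 0}])

```text
time_s: 25.2
tcp_pos: [0.6177, 0.1491, 0.134]
tcp_rot: [0.902, 0.432, 0.001, -0.0]
contact_force: [0.2, -0.2, 4.2]
grip_width: 0.088
grip_force: 2.2
```

```bash
cat >> h.py <<'E'
def lid():
    for n in("scene","side"):
        v=snap(n);p=cloud(v);l=(p[...,:2]-c)@M
        m=(abs(l[...,1])<.08)&(l[...,0]>-.12)&(l[...,0]<.14)&(p[...,2]>.115)&(p[...,2]<.29)&(abs(v["frame"].astype(int).max(2)-v["frame"].min(2))<14)&(v["frame"].mean(2)>55)
        q=np.c_[l[m][:,0],p[m][:,2]]
        if len(q)>20:
            vx,vy,x0,y0=cv2.fitLine(q.astype(np.float32),cv2.DIST_HUBER,0,.001,.001).ravel();a=np.arctan2(abs(vy),-vx*np.sign(vy))
            print(n,len(q),"elev deg",np.degrees(a).round(1),"joint",(np.radians(83)-a).round(3),"x,z range",q.min(0).round(3),q.max(0).round(3))
    v=snap("scene");p=cloud(v);l=(p[...,:2]-c)@M
    m=(p[...,2]>.02)&(p[...,2]<.17)&(l[...,1]<-.122)&(l[...,1]>-.145)&(l[...,0]>-.03)&(l[...,0]<.06)&(v["frame"].max(2)<95)
    k=np.c_[l[m],p[m][:,2]];print("knob?",len(k),np.median(k,0).round(3) if len(k) else 0)
E
python3 -c "
from h import *
print(loc());lid()"
```

```text
(array([ 0.0175, -0.1844]), array([0.6177, 0.1491, 0.134 ]), array([ 0.2, -0.2,  4.2]), 25.2)
scene 3186 elev deg 77.2 joint 0.101 x,z range [0.045 0.115] [0.088 0.29 ]
side 4379 elev deg 76.0 joint 0.122 x,z range [0.046 0.115] [0.094 0.29 ]
knob? 94 [ 0.008 -0.134  0.135]
```

The lid has moved to about 0.11 rad, so the knee is broken. I'm backing off sideways and going over to the lid's outer face.

>>> arm_command(deltas=[{"dx": 0.0, "dy": 0.0, "dz": 0.005, "twist": 0}, {"dx": 0.012, "dy": -0.0095, "dz": 0.006, "twist": 0}, {"dx": 0.0275, "dy": -0.022, "dz": 0.008, "twist": 0}, {"dx": 0.0275, "dy": -0.022, "dz": 0.03, "twist": 0}, {"dx": 0.0275, "dy": -0.022, "dz": 0.07, "twist": 0}, {"dx": 0.0275, "dy": -0.022, "dz": 0.12, "twist": 0}, {"dx": 0.0275, "dy": -0.022, "dz": 0.17, "twist": 0}, {"dx": 0.0275, "dy": -0.022, "dz": 0.212, "twist": 0}])

```text
time_s: 26.35
tcp_pos: [0.646, 0.1255, 0.3484]
tcp_rot: [0.902, 0.431, 0.001, 0.0]
contact_force: [0.5, -0.3, 0.4]
grip_width: 0.0878
grip_force: 0.0
```

>>> arm_command(deltas=[{"dx": -0.01, "dy": 0.025, "dz": 0, "twist": 0}, {"dx": -0.03, "dy": 0.065, "dz": 0, "twist": 0}, {"dx": -0.055, "dy": 0.11, "dz": 0, "twist": 0}, {"dx": -0.08, "dy": 0.155, "dz": 0, "twist": 0}, {"dx": -0.1, "dy": 0.195, "dz": 0, "twist": 0}, {"dx": -0.11, "dy": 0.214, "dz": 0, "twist": 0}, {"dx": -0.11, "dy": 0.214, "dz": -0.02, "twist": 0}, {"dx": -0.11, "dy": 0.214, "dz": -0.05, "twist": 0}], claw=0.0)

```text
time_s: 27.35
tcp_pos: [0.5365, 0.3404, 0.2965]
tcp_rot: [0.902, 0.432, 0.002, 0.0]
contact_force: [0.9, -0.3, 0.6]
grip_width: 0.0111
grip_force: 0.0
```

```bash
python3 -c "
from h import *
print(loc());lid()"
```

```text
(array([ 0.1158, -0.0013]), array([0.5365, 0.3404, 0.2965]), array([ 0.9, -0.3,  0.6]), 27.35)
scene 3165 elev deg 76.9 joint 0.106 x,z range [0.045 0.115] [0.127 0.289]
side 2825 elev deg 76.5 joint 0.113 x,z range [0.047 0.115] [0.123 0.288]
knob? 49 [ 0.019 -0.13   0.12 ]
```

>>> arm_command(deltas=[{"dx": 0, "dy": 0, "dz": -0.02, "twist": 0}, {"dx": -0.0063, "dy": -0.0078, "dz": -0.0385, "twist": 0}, {"dx": -0.0157, "dy": -0.0195, "dz": -0.0385, "twist": 0}, {"dx": -0.0238, "dy": -0.0296, "dz": -0.0385, "twist": 0}, {"dx": -0.0278, "dy": -0.0345, "dz": -0.0385, "twist": 0}, {"dx": -0.0357, "dy": -0.0444, "dz": -0.042, "twist": 0}, {"dx": -0.0435, "dy": -0.0542, "dz": -0.0455, "twist": 0}, {"dx": -0.0509, "dy": -0.0634, "dz": -0.051, "twist": 0}])

```text
time_s: 28.5
tcp_pos: [0.4834, 0.2766, 0.245]
tcp_rot: [0.902, 0.432, 0.0, 0.0]
contact_force: [1.0, 0.4, 2.7]
grip_width: 0.0005
grip_force: 1.1
```

```bash
python3 -c "
from h import *
print(loc());lid()"
```

```text
(array([0.0327, 0.0002]), array([0.4834, 0.2766, 0.245 ]), array([1. , 0.4, 2.7]), 28.5)
scene 2068 elev deg 60.8 joint 0.388 x,z range [-0.008  0.115] [0.082 0.276]
side 4480 elev deg 59.4 joint 0.412 x,z range [-0.008  0.115] [0.089 0.288]
knob? 45 [ 0.023 -0.13   0.099]
```

>>> arm_command(deltas=[{"dx": -0.0074, "dy": -0.0092, "dz": -0.0055, "twist": 0}, {"dx": -0.0141, "dy": -0.0175, "dz": -0.013, "twist": 0}, {"dx": -0.0206, "dy": -0.0256, "dz": -0.021, "twist": 0}, {"dx": -0.0266, "dy": -0.0331, "dz": -0.03, "twist": 0}, {"dx": -0.0321, "dy": -0.0399, "dz": -0.04, "twist": 0}, {"dx": -0.037, "dy": -0.046, "dz": -0.0505, "twist": 0}, {"dx": -0.0412, "dy": -0.0513, "dz": -0.0615, "twist": 0}, {"dx": -0.0449, "dy": -0.0559, "dz": -0.073, "twist": 0}])

```text
time_s: 29.65
tcp_pos: [0.4384, 0.2211, 0.1711]
tcp_rot: [0.902, 0.432, -0.0, -0.0]
contact_force: [0.4, 0.8, 0.8]
grip_width: 0.0002
grip_force: 0.4
```

```bash
python3 -c "
from h import *
print(loc());lid()"
```

```text
(array([-0.0387,  0.0004]), array([0.4384, 0.2211, 0.1711]), array([0.4, 0.8, 0.8]), 29.65)
scene 2372 elev deg 65.8 joint 0.301 x,z range [-0.098  0.115] [0.076 0.285]
side 5943 elev deg 19.2 joint 1.114 x,z range [-0.098  0.115] [0.077 0.284]
knob? 25 [ 0.01  -0.129  0.055]
```

>>> arm_command(deltas=[{"dx": -0.003, "dy": -0.0037, "dz": -0.0123, "twist": 0}, {"dx": -0.0054, "dy": -0.0067, "dz": -0.0246, "twist": 0}, {"dx": -0.007, "dy": -0.0087, "dz": -0.0376, "twist": 0}, {"dx": -0.0077, "dy": -0.0096, "dz": -0.0453, "twist": 0}, {"dx": -0.008, "dy": -0.01, "dz": -0.0507, "twist": 0}, {"dx": -0.008, "dy": -0.01, "dz": -0.0533, "twist": 0}, {"dx": -0.008, "dy": -0.01, "dz": -0.0545, "twist": 0}, {"dx": -0.008, "dy": -0.01, "dz": -0.0555, "twist": 0}])

```text
time_s: 30.8
tcp_pos: [0.4304, 0.2113, 0.1188]
tcp_rot: [0.902, 0.432, -0.0, 0.0]
contact_force: [-10.4, -3.7, 40.2]
grip_width: 0.0005
grip_force: 20.0
```

```bash
cat >> h.py <<'E'
def flat():
    for n in("scene","side"):
        v=snap(n);p=cloud(v);l=(p[...,:2]-c)@M
        m=(abs(l[...,1])<.1)&(abs(l[...,1])>.04)&(l[...,0]>-.085)&(l[...,0]<.08)&(p[...,2]>.09)&(p[...,2]<.14)
        if m.sum()>50:
            A=np.c_[l[m],np.ones(m.sum())];s=np.linalg.lstsq(A,p[m][:,2],rcond=None)[0];print(n,m.sum(),"slope x",s[0].round(3),"front z",(s[2]-.085*s[0]).round(4),"centre z",s[2].round(4))
E
python3 -c "
from h import *
print(loc());flat()"
```

```text
(array([-0.0514,  0.0005]), array([0.4304, 0.2113, 0.1188]), array([-10.4,  -3.7,  40.2]), 30.8)
scene 1756 slope x 0.003 front z 0.1088 centre z 0.1091
side 3660 slope x 0.001 front z 0.1081 centre z 0.1081
```

The lid lies flat (slope about 0, 108 mm up). I'm retracting and checking once more.

>>> arm_command(deltas=[{"dx": 0, "dy": 0, "dz": 0.003, "twist": 0}, {"dx": 0, "dy": 0, "dz": 0.01, "twist": 0}, {"dx": 0, "dy": 0, "dz": 0.03, "twist": 0}, {"dx": 0, "dy": 0, "dz": 0.06, "twist": 0}, {"dx": 0, "dy": 0, "dz": 0.09, "twist": 0}, {"dx": 0, "dy": 0, "dz": 0.11, "twist": 0}, {"dx": 0, "dy": 0, "dz": 0.12, "twist": 0}, {"dx": 0, "dy": 0, "dz": 0.12, "twist": 0}])

```text
time_s: 31.9
tcp_pos: [0.4312, 0.2116, 0.2367]
tcp_rot: [0.902, 0.432, 0.0, 0.0]
contact_force: [0.1, 0.2, -0.5]
grip_width: 0.0004
grip_force: 0.0
```

```bash
python3 - <<'E'
from h import *
print(loc());flat()
v=snap("scene");p=cloud(v);m=(p[...,2]>.038)&(p[...,2]<.07)&(np.hypot(p[...,0]-.444,p[...,1]+.2)<.085)
q=p[m];print(m.sum(),cv2.minAreaRect((q[:,:2]*1000).astype(np.float32)),q.max(0).round(3))
E
```

```text
(array([-0.0507,  0.0001]), array([0.4312, 0.2116, 0.2367]), array([ 0.1,  0.2, -0.5]), 31.9)
scene 2180 slope x 0.001 front z 0.1091 centre z 0.1092
side 3824 slope x -0.001 front z 0.1083 centre z 0.1082
246 ((443.5171203613281, -196.79104614257812), (57.717926025390625, 89.13795471191406), 6.587113380432129) [ 0.475 -0.15   0.05 ]
```

```bash
python3 -c "
from bench import arm
print(arm.close_job())"
```

```text
the job is handed in; nothing more can be done
None
```

I handed the job in at about 32 s; the cameras showed the three spacers in the case before I shut it, the scoop upright on the bench, the stay broken at its knee and the lid flat with the gripper clear, but the hand-in returned no verdict.

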